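Fetch the bench dogs from the right compartment and lock it up again

TASK

The square steel bench dogs needed for clamping are in the compartment whose lid has the round knob: swing its hasp back, open its lid, lay every dog from it in the open wooden tray, and only then shut the lid and swing the hasp back over until it lies flat over its staple. Keep the other compartments shut and hasped, and do not knock the other things on the bench about.

Things in the scene. Friction and masses are not known exactly. Their poses are not given: they have to be found in the camera images.
- rack: Fixed plywood base board under the row of three compartments, 180 x 370 x 12 mm; origin at the centre of its underside, on the bench; x points away from the robot (to the lid hinges), y along the row. Its yaw is that of all three compartments.
- bin_round: The compartment that holds the bench dogs. Fixed grey plastic compartment, outer 152 (x) x 110 (y) x 45 mm high, walls and floor 4 mm, one of three alike, 118 mm apart in a row in any order; its lid carries a grip: plain upright round knob, 30 mm in diameter, 34 mm high. Origin: centre of its underside, on the rack board (12 mm above the bench); axes as the rack.
- lid_round (a joint): Lid of bin_round, 152 x 108 mm, 8 mm thick, hinged along the top of the far (+x) wall: 0 shut, grows as the front edge swings up and away from the robot, to 2.0 rad. The stiff hinge holds it where it is left (about 3 N at the grip to move it).
- lid_round_grip (a point): Point on the axis of the lid's round knob, 25 mm above the lid's top face; moves with the lid. Lid shut: 59 mm in front of (-x) and 27 mm to +y of the compartment's centre, 78 mm above its underside. From the hinge axis: 135 mm along the lid, 33 mm out of it. Can be pinched along y from above at any lid angle, turning between the pads.
- lid_round_hinge (a point): Point on the lid's hinge axis (the axis runs along the rack's y), at the middle of the lid's width, 45 mm above the compartment's underside, 76 mm behind its centre.
- hasp_round (a joint): Steel hasp strap of bin_round, 70 x 18 x 4 mm, hinged in front of the lid at the compartment's front: 0 = closed, lying flat over the lid with the lid's steel staple through its slot; grows as its free end swings up and back towards the robot, to 2.2 rad. Stiff: stays where left (about 1 to 2 N at the grip).
- hasp_round_grip (a point): Middle of the hasp's grip, a round steel crossbar 26 mm long (along y), 14 mm in diameter, on a thin post at the strap's free end; it moves with the strap. From the hinge it lies 58 mm along the strap and 24 mm out of it; closed it is 28 mm above the lid. Can be pinched by its ends along y from above at any angle: it turns between the pads.
- hasp_round_hinge (a point): Point on the hasp's hinge axis (along the rack's y), at the middle of the strap; 84 mm in front of and 32 mm to -y of the compartment's centre, 57 mm above its underside.
- bin_rib: A wrong compartment, like bin_round but for its lid grip. Fixed grey plastic compartment, outer 152 (x) x 110 (y) x 45 mm high, walls and floor 4 mm, one of three alike, 118 mm apart in a row in any order; its lid carries a grip: narrow rib, 14 mm wide across, 46 mm long front to back, 34 mm high. Origin: centre of its underside, on the rack board (12 mm above the bench); axes as the rack.
- lid_rib (a joint): Lid of bin_rib, 152 x 108 mm, 8 mm thick, hinged along the top of the far (+x) wall: 0 shut, grows as the front edge swings up and away from the robot, to 2.0 rad. The stiff hinge holds it where it is left (about 3 N at the grip to move it).
- hasp_rib (a joint): Steel hasp strap of bin_rib, 70 x 18 x 4 mm, hinged in front of the lid at the compartment's front: 0 = closed, lying flat over the lid with the lid's steel staple through its slot; grows as its free end swings up and back towards the robot, to 2.2 rad. Stiff: stays where left (about 1 to 2 N at the grip).
- bin_bar: A wrong compartment, like bin_round but for its lid grip. Fixed grey plastic compartment, outer 152 (x) x 110 (y) x 45 mm high, walls and floor 4 mm, one of three alike, 118 mm apart in a row in any order; its lid carries a grip: crossbar, 40 mm wide left to right, 14 mm front to back, 34 mm high. Origin: centre of its underside, on the rack board (12 mm above the bench); axes as the rack.
- lid_bar (a joint): Lid of bin_bar, 152 x 108 mm, 8 mm thick, hinged along the top of the far (+x) wall: 0 shut, grows as the front edge swings up and away from the robot, to 2.0 rad. The stiff hinge holds it where it is left (about 3 N at the grip to move it).
- hasp_bar (a joint): Steel hasp strap of bin_bar, 70 x 18 x 4 mm, hinged in front of the lid at the compartment's front: 0 = closed, lying flat over the lid with the lid's steel staple through its slot; grows as its free end swings up and back towards the robot, to 2.2 rad. Stiff: stays where left (about 1 to 2 N at the grip).
- dog1: Square steel bench dog lying on its side, about 0.19 kg: 80 mm long along its own y, shank 16 mm wide (x) and 20 mm high (z), its last 22 mm at +y a 22 mm wide head. Origin: centre of the underside. Two or three of them start in bin_round, side by side about 40 mm apart along the compartment's x, each lying across it (along y); an absent one reads None.
- dog2: Square steel bench dog lying on its side, about 0.19 kg: 80 mm long along its own y, shank 16 mm wide (x) and 20 mm high (z), its last 22 mm at +y a 22 mm wide head. Origin: centre of the underside. Two or three of them start in bin_round, side by side about 40 mm apart along the compartment's x, each lying across it (along y); an absent one reads None.
- dog3: Square steel bench dog lying on its side, about 0.19 kg: 80 mm long along its own y, shank 16 mm wide (x) and 20 mm high (z), its last 22 mm at +y a 22 mm wide head. Origin: centre of the underside. Two or three of them start in bin_round, side by side about 40 mm apart along the compartment's x, each lying across it (along y); an absent one reads None.
- tray: Loose open wooden tray, 200 (x) x 130 (y) x 35 mm high, walls and floor 6 mm, 0.6 kg, on the bench at the left. Origin: centre of its underside.
- jar: Bystander: glass jar with clip-on lid, 80 mm across, 123 mm high, at the right, nearer the robot than the row. Origin: centre of the underside.
- driver: Bystander: black cordless driver standing on its battery, about 60 x 190 mm and 170 mm high, at the right beside the row. Origin: centre of the underside.
- punch: Bystander: blue hole punch, 60 x 110 x 60 mm, beyond the tray. Origin: centre of the underside.
- pliers: Bystander: pliers lying flat, 160 mm long, beyond the row. Origin: underside at the pivot.

How it is judged:
By the outcome, as a careful person would: the job done as asked, in the order asked, and still so for the second after the job is handed in, with the robot touching nothing.
Of dog1, dog2, dog3 only 2 to 3 are there at a start; the rules pass over those that are not, and their reading is None.
At some moment in a run one of tray may be knocked a few centimetres aside while the robot is not near it.
Once in a run the grip may slacken for a moment while it holds something.
It also fails if it takes over 210 s, if anything falls off the work surface, if the arm or the gripper's body presses on something with over 40 N, if the wrist force passes 120 N, or if a joint passes its speed limit or range.

ROBOT

A 7-joint arm with a two-finger parallel gripper is mounted at the origin on the work surface. World frame = base frame: x ahead of the robot, y to its left, z up, the work surface at z = 0. Lengths are in m, angles in rad, forces in N, time in s.
With the tool pointing down it reaches from about 0.425 to 0.925 m from the base axis. Payload 6.8 kg.
Tool frame: the origin (TCP) lies where the fingers leave the gripper's body, on its centre line; the fingertips stand 73 mm ahead of it and the grasp point (between the pads) lies 54 mm ahead of it; z points along the fingers, y is the line along which they close (so a half turn about z gives the same grasp; the last joint's range is limited). The gripper opens to 85 mm and grips with 20 to 120 N. Pads are 22 mm wide; open, the fingers measure 114 mm over their backs; the gripper's body (76 mm by 85 mm) begins 54 mm behind the grasp point. The pads swing forward as they close: fully open they stand 13 mm farther back than shut.
Start: joints at [1.117, 0.477, 0.022, 1.555, -0.011, 1.109, -0.083], TCP at [0.229, -0.635, 0.304] pointing down, gripper open.
Joint ranges: [-2.96, 2.96], [-0.34, 2.1], [-1.41, 1.46], [0.24, 2.44], [-1.37, 4.51], [0.17, 1.92], [-2.96, 2.96]. Speed limits (rad/s): [2.39, 2.39, 3.14, 3.14, 3.14, 3.14, 3.14].

INTERFACE

Orientations are given as a rotation vector (axis times angle).
In Python, from bench import r, workorder, grab_frame, camera_info gives the robot as it stands (r), with the cameras as plain functions and the job (workorder).
- The arm moves only by the shell command python3 drive.py 'ROWS' [OPENING] [FORCE]. ROWS is a JSON list of rows, 1 to 5 of them, each written [[dx, dy, dz], [rx, ry, rz]]: dx, dy, dz in normalised numbers (1 is 0.25 m), then a rotation vector rx, ry, rz in parts of the range, where 1.0 means 360 degrees; each row is the pose to reach, as a shift and turn from the pose commanded when the command began, along the tool's axes at that moment; what a row does not reach only later rows make up. A row lasts 1/10 s, in which the tool goes at most 0.05 m and 0.15 rad, less where a joint would pass 70% of its speed; a pose out of reach is approached as far as the arm can. OPENING is the finger opening in m, set as the command begins (- or left out keeps the last). The fingers move at their own pace and stop on an object; FORCE is the grip in N (left out, the last holds). Time passes only in rows, so rows that do not move let the fingers close. It prints the time, the measured TCP pose, the force, the opening and the grip force at its end. Shift and turn numbers lie between -1 and 1, and a call with a number outside is refused. Input that does not fit is refused with a message, and nothing moves.
- r.get_obs(): the state, without advancing time (a new reading comes with each control period).
- grab_frame(name): name is "scene" or "top" or "wrist"; returns (picture, depth): 400x640x3 uint8, blue, green, red; 400x640 float32, m along the optical axis (not along the pixel's ray), 0 where there is no reading.
- camera_info(name): a dict with "camera_matrix" (3x3 intrinsics, pixels), "R" (3x3) and "t" (3): a world point X has camera coordinates R X + t. Camera axes: x right, y down, z forward; pixel columns grow to the right and rows downward; lengths in m; the calibration is good to about 2 mm. The wrist camera is an equidistant fisheye: a pixel r from the principal point sees the ray r / f radians off the axis. A picture is of the moment at which its call begins: read the wrist's pose just before it. camera_info takes no time and is no camera call; for the wrist camera it gives the pose at the moment of the call.
- workorder.hand_in(): hands the job in; it is judged then, once.
The state is a dict: "clock": time; "joints": joint angles; "qvel": joint speeds; "tau": joint torques, N m; "tcp_pos": TCP position; "orientation": TCP orientation; "contact_force": force on the tool from outside, world axes, zero at the start; "moment": the same for the moment, N m; "grip_width": finger opening in m; "gripper_force": force on a finger pad.
Only numpy, scipy, OpenCV 4.12 (cv2) and the standard library are available. Lean on these libraries where they do the work, as an engineer would, in place of code of your own. Each camera call takes 0.05 s, during which the arm holds its last target. There are 200 camera calls.

## Working session

There is one attempt and no reset: what is moved stays moved. The work goes in short steps, Python scripts to look and compute and a shell command to move; the robot and the scene stay as the last step left them, time stands still between calls to the robot, and variables do not carry over. Pictures are saved under pics/ and viewed, at most 14 in all, crops included, and the job is handed in when it is done.

```bash
ls; mkdir -p pics
cat > h.py <<'E'
import numpy as np, cv2
from bench import r, workorder, grab_frame, camera_info
from scipy.spatial.transform import Rotation as Ro
def grab(n):
    c=camera_info(n); im,d=grab_frame(n); return im,d,c
def ray(c,u,v,fish=False):
    K=np.array(c["camera_matrix"]);R=np.array(c["R"]);t=np.array(c["t"])
    x=(u-K[0,2])/K[0,0];y=(v-K[1,2])/K[1,1]
    if fish:
        a=np.hypot(x,y); s=np.sin(a)/a if a>1e-9 else 1; q=np.array([x*s,y*s,np.cos(a)])
    else: q=np.array([x,y,1.])
    return -R.T@t, R.T@q
def plane(c,u,v,z,fish=False):
    o,q=ray(c,u,v,fish); return o+q*(z-o[2])/q[2]
def depthpt(c,d,u,v):
    o,q=ray(c,u,v); return o+q*d[int(v),int(u)]
E
python3 - <<'E'
from h import *
for n in("scene","top","wrist"):
    im,d,c=grab(n); cv2.imwrite(f"pics/{n}0.png",im); np.savez(f"pics/{n}0.npz",im=im,d=d,**{k:np.array(c[k]) for k in("camera_matrix","R","t")})
    print(n,np.round(c["camera_matrix"],1).tolist(),np.round(-np.array(c["R"]).T@c["t"],3),np.round(c["R"],2).tolist(),(d>0).mean())
o=r.get_obs();print({k:np.round(v,3).tolist() for k,v in o.items()})
E
```

```text
bench.py
drive.py
pics
scene [[398.8, 0.0, 321.3], [0.0, 398.8, 198.0], [0.0, 0.0, 1.0]] [1.09  0.422 0.747] [[-0.67, 0.74, -0.0], [0.52, 0.46, -0.72], [-0.54, -0.48, -0.69]] 0.99594921875
top [[375.9, 0.0, 314.7], [0.0, 375.9, 196.7], [0.0, 0.0, 1.0]] [ 0.38  -0.082  1.189] [[-0.01, -1.0, -0.01], [-0.99, 0.02, -0.16], [0.16, 0.01, -0.99]] 0.99614453125
wrist [[309.7, 0.0, 319.5], [0.0, 309.7, 204.7], [0.0, 0.0, 1.0]] [ 0.309 -0.606  0.372] [[0.34, -0.94, -0.0], [-0.89, -0.32, 0.33], [-0.31, -0.11, -0.95]] 0.996
{'clock': 0.15, 'joints': [1.117, 0.478, 0.022, 1.556, -0.012, 1.109, -0.083], 'qvel': [0.001, -0.002, -0.001, -0.003, -0.001, -0.001, 0.001], 'tau': [0.003, -59.692, 1.61, -28.149, 0.013, 0.007, 0.0], 'tcp_pos': [0.229, -0.635, 0.303], 'orientation': [-3.093, -0.54, 0.0], 'contact_force': [0.043, 0.203, 0.019], 'moment': [0.035, -0.031, 0.017], 'gripper_force': 0.0, 'grip_width': 0.086}
```

View pics/top0.png

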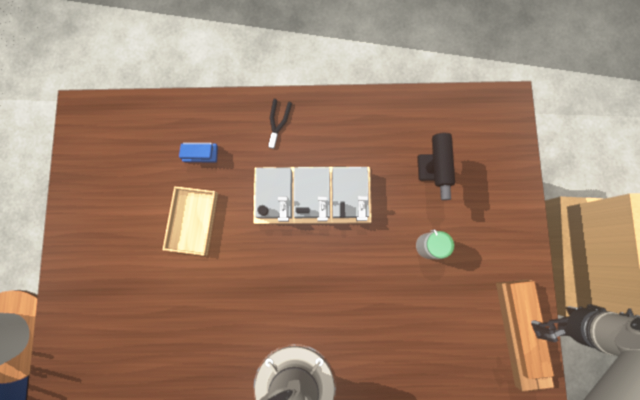

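View pics/scene0.png

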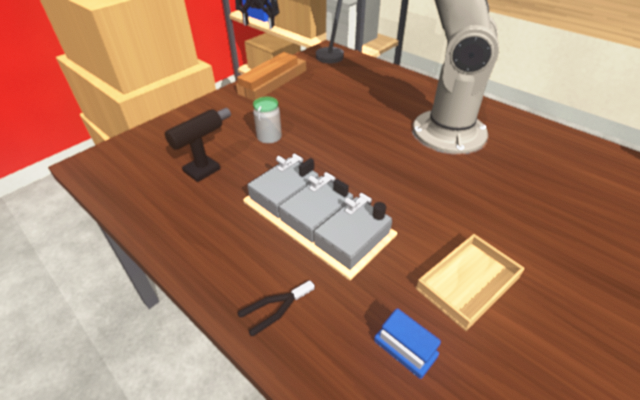

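Top: three grey bins at (254–371, 168–222). The black round knob is at (263,211), on the leftmost (+y) bin, with its silver hasp at (283,209). The tray is at (190,221). In the scene view the knob is at (380,210).

Run:
```python
from h import *
def load(n):
    z=np.load(f"pics/{n}0.npz"); return z["im"],z["d"],z
im,d,c=load("top")
hsv=cv2.cvtColor(im,cv2.COLOR_BGR2HSV)
wood=((hsv[...,0]>10)&(hsv[...,0]<32)&(hsv[...,2]>150)&(hsv[...,1]>40)).astype(np.uint8)
grey=((hsv[...,1]<40)&(hsv[...,2]>90)).astype(np.uint8)
roi=np.zeros_like(wood); roi[150:270,150:390]=1
n,l,s,_=cv2.connectedComponentsWithStats(wood*roi)
for i in range(1,n):
    if s[i,4]>60: print("wood",s[i])
def rect(mask,z):
    p=np.argwhere(mask)[:,::-1]; P=np.array([plane(c,u,v,z)[:2] for u,v in p],np.float32)
    print(z,cv2.minAreaRect(P), P.min(0),P.max(0))
m=wood*roi; a=m.copy(); a[:,:235]=0; rect(a,0.012)
a=m.copy(); a[:,235:]=0; rect(a,0.035); rect(a,0.0)
for nm in("knob",): 
    for u,v in((263,210),(272,185),(312,185),(350,185),(190,220),(283,203),(284,214)): print(u,v,depthpt(c,d,u,v).round(3))
im,d,c2=load("scene")
for u,v in((380,210),(350,240),(358,203),(470,280)): print('s',u,v,depthpt(c2,d,u,v).round(3))
```

```text
wood [ 252  165  120   60 1161]
wood [ 150  185   69   71 2923]
wood [222 218  26  27 270]
wood [164 252  86  16 529]
0.012 ((0.5316734910011292, -0.05582477152347565), (0.3438318967819214, 0.4761967062950134), 1.0988738536834717) [ 0.3555196  -0.29682967] [0.6991159  0.18252838]
0.035 ((0.5111951231956482, 0.3115121126174927), (0.3198034465312958, 0.2632734775543213), 1.1674070358276367) [0.35004562 0.17710312] [0.66838175 0.4463793 ]
0.0 ((0.5151809453964233, 0.32346343994140625), (0.3295068144798279, 0.2712615728378296), 1.1674116849899292) [0.34914187 0.18497625] [0.6771369  0.46242276]
263 210 [0.518 0.081 0.098]
272 185 [0.598 0.059 0.063]
312 185 [ 0.596 -0.063  0.064]
350 185 [ 0.595 -0.179  0.061]
190 220 [0.501 0.326 0.006]
283 203 [0.542 0.025 0.068]
284 214 [0.508 0.022 0.07 ]
s 380 210 [0.53  0.095 0.101]
s 350 240 [0.618 0.081 0.063]
s 358 203 [0.525 0.029 0.077]
s 470 280 [0.492 0.323 0.007]
```

```bash
cat >> h.py <<'E'
def go(p,yaw=0,grasp=False,flip=False):
    """print tool-frame shift/turn to pointing-down pose: tool x at world yaw; p is TCP, or grasp point if grasp"""
    o=r.get_obs(); R0=Ro.from_rotvec(o["orientation"])
    Rt=Ro.from_matrix(np.array([[np.cos(yaw),np.sin(yaw),0],[np.sin(yaw),-np.cos(yaw),0],[0,0,-1.]]))
    p=np.array(p,float)
    if grasp: p=p+[0,0,0.054]
    print("from",np.round(o["tcp_pos"],4),"shift",np.round(R0.inv().apply(p-o["tcp_pos"]),4),"turn",np.round((R0.inv()*Rt).as_rotvec(),3),"t",round(o["clock"],2))
E
python3 -c "
from h import *
go([.50,.04,.36],0)"
```

```text
from [ 0.2287 -0.6347  0.3032] shift [ 0.4839 -0.5429 -0.0561] turn [-0.001  0.     0.346] t 0.15
```

Careful with the scale: shifts go in shares of 0.25 m and turns go in shares of 360 degrees. That gives: -0.17 m / 0.25 = -0.68, -0.056 m / 0.25 = -0.224, 0.346 rad / 6.2832 = 0.0551.

```bash
python3 drive.py '[[[0.12, -0.132, -0.048], [0, 0, 0.0111]], [[0.24, -0.264, -0.096], [0, 0, 0.0223]], [[0.36, -0.4, -0.144], [0, 0, 0.0334]], [[0.48, -0.54, -0.192], [0, 0, 0.0446]], [[0.62, -0.68, -0.224], [0, 0, 0.0551]]]'
python3 -c "
from h import *
go([.50,.04,.36],0)"
```

```text
clock: 0.65
tcp_pos: [0.3169, -0.4213, 0.3605]
orientation: [3.141, -0.007, 0.0]
contact_force: [0.8, -0.7, 0.4]
grip_width: 0.0857
gripper_force: 0.0
from [ 0.3169 -0.4213  0.3605] shift [ 1.812e-01 -4.621e-01  3.000e-04] turn [ 0.001 -0.    -0.004] t 0.65
```

In the tool's units: -0.23 m / 0.25 = -0.92, -0.184 m / 0.25 = -0.736.

```bash
python3 drive.py '[[[0.072, -0.184, 0], [0, 0, 0]], [[0.144, -0.368, 0], [0, 0, 0]], [[0.216, -0.552, 0], [0, 0, 0]], [[0.288, -0.736, 0], [0, 0, 0]], [[0.36, -0.92, 0], [0, 0, 0]]]' && python3 drive.py '[[[0.072, -0.184, 0], [0, 0, 0]], [[0.144, -0.368, 0], [0, 0, 0]], [[0.216, -0.552, 0], [0, 0, 0]], [[0.288, -0.736, 0], [0, 0, 0]], [[0.36, -0.92, 0], [0, 0, 0]]]' && python3 drive.py '[[[0, 0, 0], [0, 0, 0]], [[0, 0, 0], [0, 0, 0]]]'
python3 - <<'E'
from h import *
im,d,c=grab("wrist"); cv2.imwrite("pics/w1.png",im); np.savez("pics/w1.npz",im=im,d=d,**{k:np.array(c[k]) for k in("camera_matrix","R","t")})
go([.5,.04,.36])
E
```

```text
clock: 1.15
tcp_pos: [0.4071, -0.1908, 0.36]
orientation: [3.141, -0.001, 0.0]
contact_force: [1.0, -0.2, -0.2]
grip_width: 0.0849
gripper_force: 0.0
clock: 1.65
tcp_pos: [0.4973, 0.0391, 0.3599]
orientation: [3.141, -0.001, 0.0]
contact_force: [1.1, 0.2, 0.2]
grip_width: 0.0856
gripper_force: 0.0
clock: 1.85
tcp_pos: [0.497, 0.0383, 0.3595]
orientation: [-3.142, -0.004, 0.001]
contact_force: [0.5, -0.5, 0.0]
grip_width: 0.0853
gripper_force: 0.0
from [0.4968 0.0368 0.3595] shift [ 0.0032 -0.0032 -0.0005] turn [ 0.001  0.001 -0.   ] t 1.9
```

View pics/w1.png

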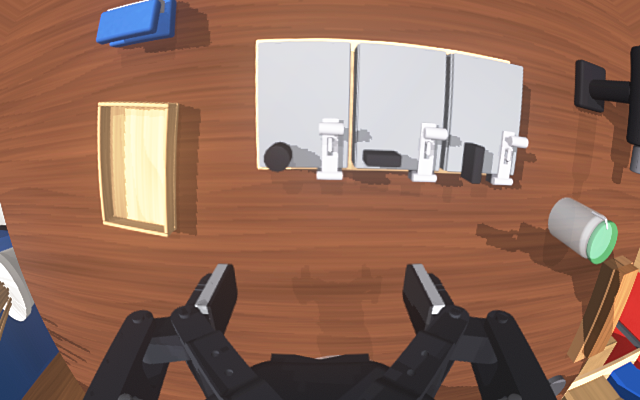

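The wrist view shows the round knob at (278,156). Its hasp crossbar is at (330,128), with the strap hinge at (330,175). The order from left to right is round, bar, rib, and the tray is at (137,168). I'll take a second wrist view next.

In the tool's units: -0.07 m / 0.25 = -0.28, 0.05 m / 0.25 = 0.2.

```bash
python3 drive.py '[[[0.02, -0.14, 0.08], [0, 0, 0]], [[0.04, -0.28, 0.2], [0, 0, 0]], [[0.04, -0.28, 0.2], [0, 0, 0]], [[0.04, -0.28, 0.2], [0, 0, 0]]]' | tail -6
cat >> h.py <<'E'
def savew(n):
    im,d,c=grab("wrist"); cv2.imwrite(f"pics/{n}.png",im); np.savez(f"pics/{n}.npz",im=im,d=d,**{k:np.array(c[k]) for k in("camera_matrix","R","t")}); return im,d,c
def loadn(n):
    z=np.load(f"pics/{n}.npz"); return z["im"],z["d"],z
def tri(rays):
    A=np.zeros((3,3));b=np.zeros(3)
    for o,q in rays:
        q=q/np.linalg.norm(q);M=np.eye(3)-np.outer(q,q);A+=M;b+=M@o
    x=np.linalg.solve(A,b); return x,max(np.linalg.norm(np.cross(x-o,q/np.linalg.norm(q))) for o,q in rays)
def comps(mask,amin,show=True):
    n,l,s,ce=cv2.connectedComponentsWithStats(mask.astype(np.uint8))
    return [(s[i].tolist(),ce[i].round(1).tolist(),l==i) for i in range(1,n) if s[i,4]>=amin]
E
python3 - <<'E'
from h import *
savew("w2")
for n in("w1","w2"):
    im,d,c=loadn(n); h=cv2.cvtColor(im,cv2.COLOR_BGR2HSV)
    sub=np.zeros(im.shape[:2],bool); sub[:230]=True
    for nm,m in(("white",(h[...,1]<25)&(h[...,2]>215)),("grey",(h[...,1]<40)&(h[...,2]>120)&(h[...,2]<=215)),("dark",h[...,2]<60)):
        print(n,nm,[(s,ce) for s,ce,_ in comps(m&sub,80)])
im,d,c=loadn("w2");cv2.imwrite("pics/w2c.png",cv2.resize(im[20:220,230:500],None,fx=2.9,fy=2.9))
E
```

```text
clock: 2.3
tcp_pos: [0.5067, 0.1059, 0.3092]
orientation: [3.14, -0.002, -0.003]
contact_force: [1.0, -0.3, 0.2]
grip_width: 0.0855
gripper_force: 0.0
w1 white [([256, 39, 272, 146, 26334], [385.0, 100.8]), ([343, 141, 4, 26, 80], [344.6, 153.8]), ([585, 218, 14, 12, 80], [591.7, 224.0])]
w1 grey [([354, 44, 18, 124, 501], [358.8, 113.6]), ([319, 47, 32, 127, 553], [340.3, 135.9]), ([423, 54, 39, 123, 846], [445.9, 123.4]), ([477, 131, 27, 54, 352], [490.8, 162.0]), ([505, 136, 23, 44, 149], [512.0, 150.9]), ([283, 142, 39, 32, 560], [304.1, 157.8]), ([362, 149, 63, 33, 421], [399.6, 163.1]), ([548, 198, 59, 32, 1228], [571.8, 215.7])]
w1 dark [([574, 46, 66, 101, 2800], [611.4, 92.2]), ([461, 148, 12, 33, 108], [466.4, 170.3])]
w2 white [([305, 38, 38, 23, 123], [312.7, 48.8]), ([389, 131, 29, 20, 398], [402.2, 141.0]), ([479, 139, 25, 62, 651], [491.4, 175.6]), ([499, 146, 21, 12, 188], [508.7, 151.2]), ([552, 148, 21, 54, 410], [562.0, 179.0]), ([380, 150, 28, 49, 635], [393.6, 182.1]), ([574, 155, 14, 10, 107], [580.1, 159.5])]
w2 grey [([313, 40, 274, 163, 30389], [437.2, 113.1]), ([490, 159, 7, 19, 81], [492.6, 168.3]), ([587, 210, 53, 20, 624], [609.1, 222.2])]
w2 dark [([615, 72, 25, 53, 1138], [627.4, 98.9]), ([522, 161, 28, 42, 618], [532.7, 180.0]), ([430, 168, 42, 18, 274], [444.8, 173.3])]
```

View pics/w2c.png

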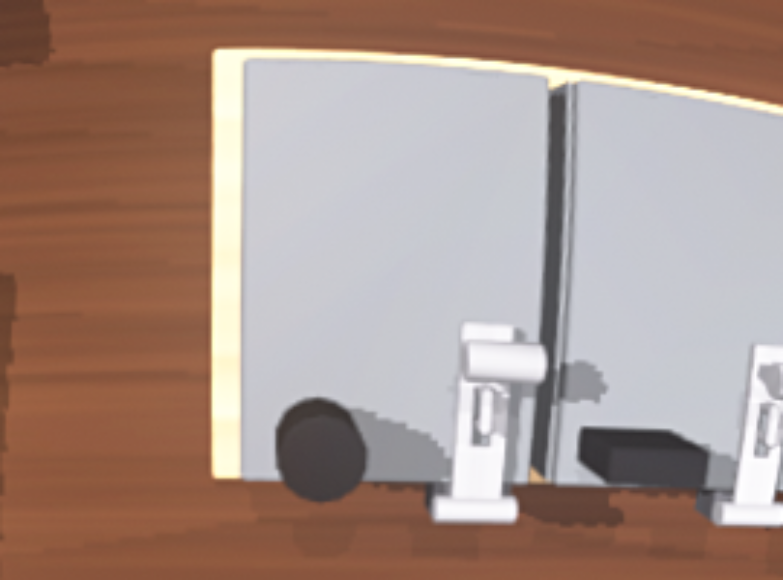

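Run:
```python
from h import *
im,d,c=loadn("w1");cv2.imwrite("pics/w1c.png",cv2.resize(im[30:190,250:370],None,fx=3.7,fy=3.7,interpolation=cv2.INTER_CUBIC))
```

```text
(no output)
```

View pics/w1c.png

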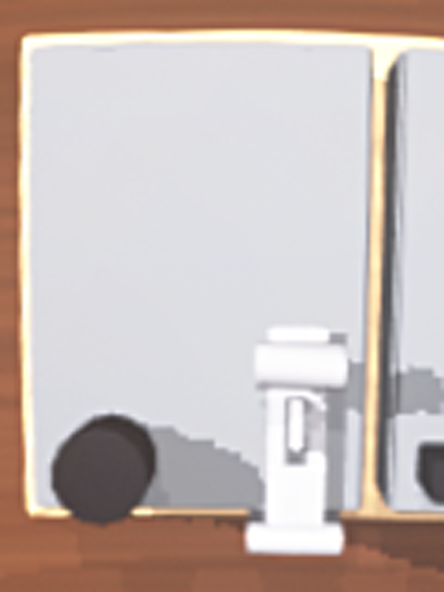

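```bash
cat > m.py <<'E'
from h import *
P={"barL":((318.9,129.2),(390.7,143.4)),"barR":((343.8,129.2),(418.3,145.2)),"FL":((258.1,43),(313.8,40.3)),"FR":((350,42.4),(419.3,45.9)),"NL":((258.6,167.3),(313.1,185.5)),"knobtop":((277,158.4),(340.7,177.9))}
c1=loadn("w1")[2];c2=loadn("w2")[2]
Q={}
for k,(a,b) in P.items():
    x,e=tri([ray(c1,*a,True),ray(c2,*b,True)]);Q[k]=x
    z=.093 if 'bar' in k else .099 if 'kn' in k else .065
    print(k,x.round(4),round(e,4),"planes",plane(c1,*a,z,True)[:2].round(4),plane(c2,*b,z,True)[:2].round(4))
E
python3 m.py
python3 -c "
from h import *
print(np.round(-c['R'].T@c['t'],4)) if 0 else None
im,d,c=loadn('w2');print((-c['R'].T@c['t']).round(4),c['R'].round(3).tolist())"
```

```text
barL [0.5529 0.0396 0.0931] 0.0008 planes [0.5521 0.0398] [0.5538 0.0395]
barR [0.553  0.0131 0.0963] 0.0004 planes [0.5523 0.0129] [0.5529 0.0119]
FL [0.6557 0.1117 0.0574] 0.0001 planes [0.654  0.1102] [0.6543 0.1116]
FR [0.6536 0.0043 0.0639] 0.0004 planes [0.653  0.0044] [0.6538 0.0046]
NL [0.5041 0.1131 0.0636] 0.0001 planes [0.5043 0.1129] [0.5046 0.1131]
knobtop [0.5199 0.0861 0.0923] 0.0001 planes [0.5212 0.0851] [0.5214 0.0866]
[0.592  0.1063 0.3778] [[-0.002, -1.0, 0.0], [-0.945, 0.002, 0.328], [-0.328, 0.0, -0.945]]
```

The two views agree: yaw is about 0, the bin centre is (0.579, 0.058), the hasp bar is (0.553, 0.026, 0.094), and the knob is (0.520, 0.086).

```bash
python3 -c "
from h import *
go([.553,.026,.147])"
```

```text
from [0.5072 0.1053 0.3099] shift [0.0461 0.079  0.163 ] turn [ 0.001  0.    -0.003] t 2.35
```

In the tool's units: 0.11 m / 0.25 = 0.44, 0.08 m / 0.25 = 0.32.

```bash
python3 drive.py '[[[0.092, 0.16, 0.08], [0, 0, 0]], [[0.184, 0.316, 0.16], [0, 0, 0]], [[0.184, 0.316, 0.32], [0, 0, 0]], [[0.184, 0.316, 0.44], [0, 0, 0]], [[0.184, 0.316, 0.44], [0, 0, 0]]]' 0.05 30 | tail -6; python3 -c "
from h import *
go([.553,.026,.147])"
```

```text
clock: 2.85
tcp_pos: [0.551, 0.025, 0.197]
orientation: [3.14, -0.007, -0.01]
contact_force: [0.3, 0.1, 0.5]
grip_width: 0.05
gripper_force: 0.0
from [0.551 0.025 0.197] shift [ 0.0023 -0.0011  0.05  ] turn [ 0.002  0.006 -0.004] t 2.85
```

In the tool's units: 0.05 m / 0.25 = 0.2, 0.034 m / 0.25 = 0.136.

```bash
python3 drive.py '[[[0.004, -0.004, 0.068], [0, 0, 0]], [[0.004, -0.004, 0.136], [0, 0, 0]], [[0.004, -0.004, 0.2], [0, 0, 0]], [[0.004, -0.004, 0.2], [0, 0, 0]]]' && python3 drive.py '[[[0, 0, 0], [0, 0, 0]], [[0, 0, 0], [0, 0, 0]], [[0, 0, 0], [0, 0, 0]], [[0, 0, 0], [0, 0, 0]]]' 0.015 30
```

```text
clock: 3.25
tcp_pos: [0.554, 0.028, 0.1504]
orientation: [3.141, -0.003, -0.001]
contact_force: [0.5, 1.0, -0.0]
grip_width: 0.05
gripper_force: 0.0
clock: 3.65
tcp_pos: [0.5553, 0.027, 0.1522]
orientation: [3.139, -0.004, 0.004]
contact_force: [-0.4, -5.2, 6.6]
grip_width: 0.0253
gripper_force: 32.1
```

In the tool's units: -0.0408 m / 0.25 = -0.1632, -0.0364 m / 0.25 = -0.1456.

```bash
python3 drive.py '[[[-0.016, 0, -0.036], [0, 0, 0]], [[-0.0388, 0, -0.064], [0, 0, 0]], [[-0.0948, 0, -0.1144], [0, 0, 0]], [[-0.1632, 0, -0.1456], [0, 0, 0]]]' && python3 drive.py '[[[-0.0744, 0, -0.0096], [0, 0, 0]], [[-0.148, 0, 0.0032], [0, 0, 0]], [[-0.2152, 0, 0.0372], [0, 0, 0]], [[-0.26, 0, 0.08], [0, 0, 0]], [[-0.26, 0, 0.08], [0, 0, 0]]]'
```

```text
clock: 4.05
tcp_pos: [0.5152, 0.0273, 0.1886]
orientation: [3.14, -0.004, 0.009]
contact_force: [3.2, -3.9, -4.0]
grip_width: 0.0249
gripper_force: 29.9
clock: 4.55
tcp_pos: [0.4474, 0.0279, 0.1675]
orientation: [3.139, -0.002, 0.001]
contact_force: [-4.9, -4.6, 10.3]
grip_width: 0.0251
gripper_force: 38.3
```

In the tool's units: -0.06 m / 0.25 = -0.24, -0.03 m / 0.25 = -0.12.

```bash
python3 drive.py '[[[0, 0, 0], [0, 0, 0]], [[0, 0, 0], [0, 0, 0]], [[0, 0, -0.12], [0, 0, 0]], [[0, 0, -0.24], [0, 0, 0]], [[0, 0, -0.24], [0, 0, 0]]]' 0.06 | tail -6;  python3 -c "
from h import *
savew('w3')
go([.520,.0855,.144])"
```

```text
clock: 5.05
tcp_pos: [0.4508, 0.0301, 0.23]
orientation: [-3.141, 0.0, -0.012]
contact_force: [0.3, 0.0, 0.6]
grip_width: 0.0599
gripper_force: 0.0
from [0.4499 0.0298 0.2283] shift [ 0.0697 -0.0557  0.0847] turn [-0.001 -0.005 -0.   ] t 5.1
```

View pics/w3.png

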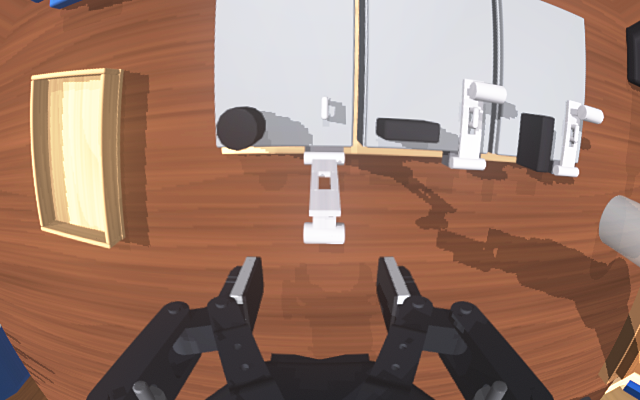

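The hasp is swung back, with its bar at (324,234) and the staple bare at (325,107). The knob at (241,128) is next.

In the tool's units: 0.084 m / 0.25 = 0.336, 0.07 m / 0.25 = 0.28.

```bash
python3 drive.py '[[[0.14, -0.112, 0], [0, 0, 0]], [[0.28, -0.224, 0], [0, 0, 0]], [[0.28, -0.224, 0.16], [0, 0, 0]], [[0.28, -0.224, 0.26], [0, 0, 0]], [[0.28, -0.224, 0.336], [0, 0, 0]]]' | tail -6; python3 drive.py '[[[0, 0, 0], [0, 0, 0]], [[0, 0, 0], [0, 0, 0]], [[0, 0, 0], [0, 0, 0]], [[0, 0, 0], [0, 0, 0]]]' 0.015 30; python3 -c "
from h import *
go([.520,.0855,.144])"
```

```text
clock: 5.6
tcp_pos: [0.5172, 0.0855, 0.1395]
orientation: [3.141, 0.001, -0.005]
contact_force: [0.3, 0.6, 0.7]
grip_width: 0.06
gripper_force: 0.0
clock: 6.0
tcp_pos: [0.5182, 0.0859, 0.1429]
orientation: [-3.141, -0.001, -0.001]
contact_force: [-0.4, 4.1, -3.8]
grip_width: 0.0291
gripper_force: 30.7
from [0.5182 0.0859 0.1429] shift [ 0.0018  0.0004 -0.0011] turn [-0.001 -0.001  0.   ] t 6.0
```

In the tool's units: -0.0868 m / 0.25 = -0.3472, -0.0705 m / 0.25 = -0.282.

```bash
python3 drive.py '[[[0.012, 0, -0.052], [0, 0, 0]], [[0.036, 0, -0.104], [0, 0, 0]], [[0.0936, 0, -0.1996], [0, 0, 0]], [[0.1688, 0, -0.282], [0, 0, 0]], [[0.258, 0, -0.3472], [0, 0, 0]]]' - 50 | tail -6;  python3 -c "
from h import *
go([.520+.0645,.0855,.144+.0868])"
```

```text
clock: 6.5
tcp_pos: [0.5814, 0.0853, 0.2301]
orientation: [3.141, -0.0, -0.005]
contact_force: [0.6, 2.7, -12.7]
grip_width: 0.0285
gripper_force: 50.1
from [0.5814 0.0853 0.2301] shift [ 0.0031 -0.0002 -0.0007] turn [ 0.     0.003 -0.   ] t 6.5
```

In the tool's units: 0.1332 m / 0.25 = 0.5328, 0.1074 m / 0.25 = 0.4296.

```bash
python3 drive.py '[[[0.1008, 0, -0.0464], [0, 0, 0]], [[0.2096, 0, -0.072], [0, 0, 0]], [[0.32, 0, -0.0756], [0, 0, 0]], [[0.4296, 0, -0.0568], [0, 0, 0]], [[0.5328, 0, -0.0172], [0, 0, 0]]]' | tail -6; python3 drive.py '[[[0.024, 0, 0.014], [0, 0, 0]], [[0.048, 0, 0.028], [0, 0, 0]], [[0.048, 0, 0.028], [0, 0, 0]]]'
```

```text
clock: 7.0
tcp_pos: [0.7176, 0.084, 0.2363]
orientation: [3.141, -0.003, 0.004]
contact_force: [-3.7, -1.1, 3.4]
grip_width: 0.028
gripper_force: 49.0
clock: 7.3
tcp_pos: [0.7306, 0.0839, 0.229]
orientation: [3.141, -0.003, 0.01]
contact_force: [5.6, -1.0, 3.9]
grip_width: 0.028
gripper_force: 49.5
```

In the tool's units: -0.12 m / 0.25 = -0.48, -0.08 m / 0.25 = -0.32.

```bash
python3 drive.py '[[[0, 0, 0], [0, 0, 0]], [[0, 0, 0], [0, 0, 0]], [[0, 0, -0.16], [0, 0, 0]], [[0, 0, -0.32], [0, 0, 0]], [[0, 0, -0.48], [0, 0, 0]]]' 0.06| tail -6; python3 drive.py '[[[-0.2, 0, 0], [0, 0, 0]], [[-0.4, 0, 0], [0, 0, 0]], [[-0.6, 0, 0], [0, 0, 0]], [[-0.8, 0.06, 0], [0, 0, 0]], [[-0.96, 0.1, 0.04], [0, 0, 0]]]' |tail -6;python3 drive.py '[[[0, 0, 0], [0, 0, 0]], [[0, 0, 0], [0, 0, 0]]]' | tail -6;  python3 -c "
from h import *
im,d,c=savew('w4');print(r.get_obs()['joints'].round(2))
cv2.imwrite('pics/w4c.png',cv2.resize(im[0:210,190:450],None,fx=2.8,fy=2.8))"
```

```text
clock: 7.8
tcp_pos: [0.7271, 0.0853, 0.3475]
orientation: [3.141, 0.0, -0.002]
contact_force: [1.5, 0.5, -0.1]
grip_width: 0.06
gripper_force: 0.0
clock: 8.3
tcp_pos: [0.4854, 0.0602, 0.3371]
orientation: [3.141, 0.001, 0.002]
contact_force: [-0.8, -0.3, -0.6]
grip_width: 0.0602
gripper_force: 0.0
clock: 8.5
tcp_pos: [0.4867, 0.0599, 0.3365]
orientation: [3.14, -0.001, -0.0]
contact_force: [0.9, 0.1, 0.2]
grip_width: 0.0601
gripper_force: 0.0
[ 0.18  0.18 -0.48  1.92  0.09  1.07 -1.91]
```

View pics/w4c.png

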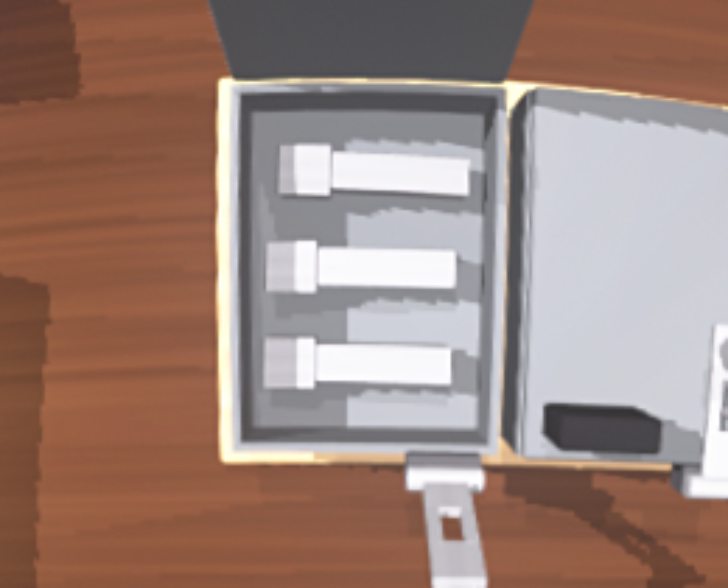

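Three dogs lie in the bin, heads towards +y. The shanks in the crop run (332–468,175), (318–455,268) and (316–450,365). The lid stands open and the hasp is clear. Next I turn the tool by 90° and take a second view.

In the tool's units: 0.09 m / 0.25 = 0.36, 0.03 m / 0.25 = 0.12, -0.75 rad / 6.2832 = -0.1194.

```bash
python3 drive.py '[[[0.072, 0.024, 0], [0, 0, -0.0239]], [[0.144, 0.048, 0], [0, 0, -0.0477]], [[0.216, 0.072, 0], [0, 0, -0.0716]], [[0.288, 0.096, 0], [0, 0, -0.0955]], [[0.36, 0.12, 0], [0, 0, -0.1194]]]' | tail -6; python3 drive.py '[[[0, 0, 0], [0, 0, -0.0239]], [[0, 0, 0], [0, 0, -0.0477]], [[0, 0, 0], [0, 0, -0.0716]], [[0, 0, 0], [0, 0, -0.0955]], [[0, 0, 0], [0, 0, -0.1194]]]' 0.028 | tail -6;  python3 -c "
from h import *
go([.579,.03,.30],np.pi/2);print(r.get_obs()['joints'].round(2))"
```

```text
clock: 9.05
tcp_pos: [0.5802, 0.0305, 0.3366]
orientation: [-2.919, -1.159, -0.002]
contact_force: [0.0, 0.5, -0.6]
grip_width: 0.0597
gripper_force: 0.0
clock: 9.55
tcp_pos: [0.5795, 0.0307, 0.3366]
orientation: [-2.292, -2.148, -0.003]
contact_force: [-0.2, 0.5, -0.7]
grip_width: 0.0282
gripper_force: 0.0
from [0.5795 0.0307 0.3366] shift [-0.0008 -0.0005  0.0366] turn [ 0.001 -0.002 -0.065] t 9.55
[ 0.37  0.37 -0.68  1.71  0.25  1.15 -0.44]
```

In the tool's units: 0.036 m / 0.25 = 0.144, 0.02 m / 0.25 = 0.08, -0.068 rad / 6.2832 = -0.0108.

```bash
python3 drive.py '[[[0, 0, 0.08], [0, 0, -0.0108]], [[0, 0, 0.144], [0, 0, -0.0108]], [[0, 0, 0.144], [0, 0, -0.0108]], [[0, 0, 0.144], [0, 0, -0.0108]]]' | tail -6;  python3 -c "
from h import *
im,d,c=savew('w5')
cv2.imwrite('pics/w5s.png',im)
h=cv2.cvtColor(im,cv2.COLOR_BGR2HSV)"
```

```text
clock: 9.95
tcp_pos: [0.5783, 0.0304, 0.3001]
orientation: [-2.226, -2.216, 0.0]
contact_force: [0.4, -0.8, 0.4]
grip_width: 0.0282
gripper_force: 0.0
```

View pics/w5s.png

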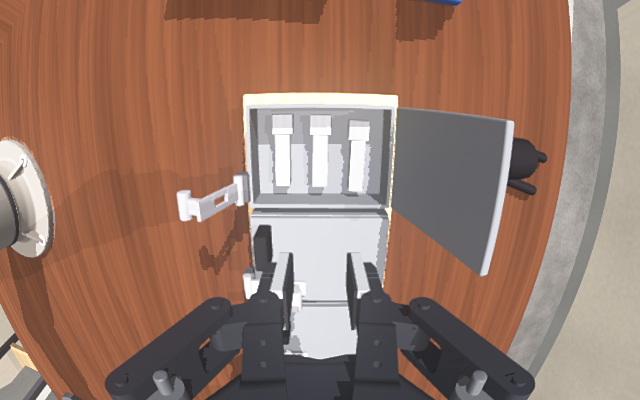

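Run:
```python
from h import *
c4=loadn("w4")[2];c5=loadn("w5")[2]
P={"A":((308.6,61.4),(357.1,63.2),(357.5,138),(358,192)),"B":((303.6,95.7),(352.5,96.1),(320,134.5),(320,187)),"C":((302.9,129.6),(350.7,130.7),(282,133.5),(282,187))}
for k,(j4,e4,j5,e5) in P.items():
    for n,a,b in(("junc",j4,j5),("end",e4,e5)):
        x,e=tri([ray(c4,*a,True),ray(c5,*b,True)])
        print(k,n,x.round(4),round(e,4),plane(c4,*a,.036,True)[:2].round(4),plane(c5,*b,.036,True)[:2].round(4))
```

```text
A junc [0.6232 0.0736 0.0128] 0.0001 [0.6203 0.0728] [0.6203 0.0763]
A end [0.6199 0.0169 0.0414] 0.0017 [0.6188 0.0163] [0.6223 0.0153]
B junc [0.5796 0.0792 0.0281] 0.0002 [0.5792 0.0788] [0.5798 0.08  ]
B end [0.5793 0.0216 0.037 ] 0.0003 [0.579  0.0215] [0.5795 0.0213]
C junc [0.5376 0.0805 0.0251] 0.0 [0.5387 0.08  ] [0.5389 0.0817]
C end [0.5381 0.024  0.0447] 0.0001 [0.5375 0.0231] [0.5369 0.0216]
```

In the tool's units: 0.16 m / 0.25 = 0.64, 0.032 m / 0.25 = 0.128.

```bash
python3 drive.py '[[[0.064, 0, 0.18], [0, 0, 0]], [[0.128, 0.004, 0.36], [0, 0, 0]], [[0.128, 0.004, 0.52], [0, 0, 0]], [[0.128, 0.004, 0.64], [0, 0, 0]], [[0.128, 0.004, 0.64], [0, 0, 0]]]' | tail -6; python3 -c "
from h import *
go([.579,.0625,.092],np.pi/2)"
```

```text
clock: 10.5
tcp_pos: [0.5772, 0.0619, 0.1373]
orientation: [-2.222, -2.215, 0.008]
contact_force: [0.2, -0.0, -0.6]
grip_width: 0.0281
gripper_force: 0.0
from [0.5772 0.0619 0.1373] shift [0.0006 0.002  0.0453] turn [-0.006  0.001 -0.003] t 10.5
```

In the tool's units: 0.046 m / 0.25 = 0.184, 0.035 m / 0.25 = 0.14.

```bash
python3 drive.py '[[[0.004, 0.004, 0.08], [0, 0, 0]], [[0.004, 0.004, 0.14], [0, 0, 0]], [[0.004, 0.004, 0.184], [0, 0, 0]], [[0.004, 0.004, 0.184], [0, 0, 0]]]' | tail -6;python3 drive.py '[[[0, 0, 0], [0, 0, 0]], [[0, 0, 0], [0, 0, 0]], [[0, 0, 0], [0, 0, 0]]]' 0.005 60| tail -6
```

```text
clock: 10.9
tcp_pos: [0.5797, 0.0629, 0.0939]
orientation: [-2.225, -2.217, 0.002]
contact_force: [-0.3, -0.1, -0.5]
grip_width: 0.0279
gripper_force: 0.0
clock: 11.2
tcp_pos: [0.5804, 0.0633, 0.0952]
orientation: [2.224, 2.217, 0.001]
contact_force: [-1.0, -0.1, 1.6]
grip_width: 0.0143
gripper_force: 60.8
```

In the tool's units: -0.17 m / 0.25 = -0.68, -0.15 m / 0.25 = -0.6.

```bash
python3 drive.py '[[[0, 0, -0.12], [0, 0, 0]], [[0, 0, -0.28], [0, 0, 0]], [[0, 0, -0.44], [0, 0, 0]], [[0, 0, -0.6], [0, 0, 0]], [[0, 0, -0.68], [0, 0, 0]]]' - 80| tail -6;python3 drive.py '[[[0.16, -0.064, 0], [0, 0, 0]], [[0.32, -0.128, 0], [0, 0, 0]], [[0.48, -0.192, 0], [0, 0, 0]], [[0.64, -0.256, 0], [0, 0, 0]], [[0.64, -0.256, 0], [0, 0, 0]]]' | tail -6; python3 -c "
from h import *
im,d,c=savew('w6')"
```

```text
clock: 11.7
tcp_pos: [0.581, 0.0637, 0.2683]
orientation: [2.222, 2.216, 0.006]
contact_force: [1.8, -0.5, -1.9]
grip_width: 0.0136
gripper_force: 80.1
clock: 12.2
tcp_pos: [0.5127, 0.2307, 0.2654]
orientation: [-2.211, -2.228, -0.005]
contact_force: [-0.4, 0.6, -2.5]
grip_width: 0.0137
gripper_force: 80.1
```

View pics/w6.png

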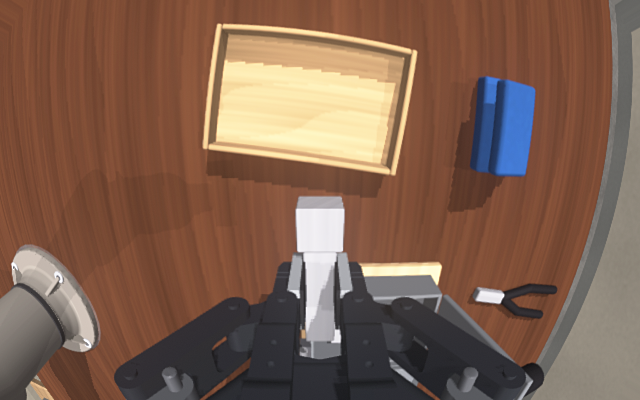

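The dog is held level at (320,225). The tray rim corners are (219,25), (414,50), (206,148) and (394,173).

```bash
cat >> h.py <<'E'
def tray(c,corners,z=.035):
    P=np.array([plane(c,u,v,z,True)[:2] for u,v in corners]) # order: near+y, far+y, near-y, far-y
    x=(P[1]-P[0]+P[3]-P[2]); yaw=np.arctan2(x[1],x[0]); print("tray corners",P.round(4).tolist(),"sides",np.linalg.norm(P[1]-P[0]).round(3),np.linalg.norm(P[3]-P[2]).round(3),np.linalg.norm(P[0]-P[2]).round(3),np.linalg.norm(P[1]-P[3]).round(3),"centre",P.mean(0).round(4),"yaw",yaw.round(3))
    return P.mean(0),yaw
E
python3 - <<'E'
from h import *
c6=loadn("w6")[2];c1=loadn("w1")[2]
a6=((219,25),(414,50),(206,148),(394,173));a1=((103,222),(97,102),(167,236),(177,103))
for a,b in zip(a6,a1):
    x,e=tri([ray(c6,*a,True),ray(c1,*b,True)]);print(x.round(3),round(e,4))
C,y=tray(c6,a6);tray(c1,a1)
for s in(-.055,0,.055):
    p=C+s*np.array([np.cos(y),np.sin(y)]);print(s,p.round(3))
go([*C,.265],np.pi/2+y)
E
```

```text
[0.415 0.398 0.035] 0.0004
[0.607 0.373 0.033] 0.0019
[0.396 0.273 0.034] 0.0014
[0.592 0.242 0.012] 0.0022
tray corners [[0.4143, 0.398], [0.6043, 0.3723], [0.398, 0.2733], [0.5887, 0.2474]] sides 0.192 0.192 0.126 0.126 centre [0.5013 0.3228] yaw -0.135
tray corners [[0.415, 0.398], [0.6084, 0.3729], [0.395, 0.2721], [0.5897, 0.2299]] sides 0.195 0.199 0.127 0.144 centre [0.502  0.3182] yaw -0.172
-0.055 [0.447 0.33 ]
0 [0.501 0.323]
0.055 [0.556 0.315]
from [0.5145 0.2271 0.2649] shift [ 0.0957 -0.0128  0.0001] turn [-0.    -0.002  0.139] t 12.25
```

Careful with the scale: shifts go in shares of 0.25 m and turns go in shares of 360 degrees. That gives: 0.125 m / 0.25 = 0.5, 0.04 m / 0.25 = 0.16, 0.135 rad / 6.2832 = 0.0215.

```bash
python3 -c "
from h import *
go([.556,.315,.14],np.pi/2-.135)"; python3 drive.py '[[[0.176, 0.08, 0.16], [0, 0, 0.0111]], [[0.352, 0.168, 0.32], [0, 0, 0.0215]], [[0.352, 0.168, 0.5], [0, 0, 0.0215]], [[0.352, 0.168, 0.5], [0, 0, 0.0215]]]' | tail -6;  python3 -c "
from h import *
go([.556,.315,.088],np.pi/2-.135)"
```

```text
from [0.5145 0.2271 0.2649] shift [0.0875 0.0419 0.1251] turn [-0.    -0.002  0.139] t 12.25
clock: 12.65
tcp_pos: [0.5575, 0.3106, 0.1344]
orientation: [-2.367, -2.063, 0.01]
contact_force: [-0.9, -1.1, -3.0]
grip_width: 0.0135
gripper_force: 80.0
from [0.5575 0.3106 0.1344] shift [ 0.0043 -0.0018  0.0463] turn [-0.005  0.004 -0.002] t 12.65
```

In the tool's units: 0.046 m / 0.25 = 0.184, 0.036 m / 0.25 = 0.144.

```bash
python3 drive.py '[[[0.016, 0, 0.08], [0, 0, 0]], [[0.016, -0.004, 0.144], [0, 0, 0]], [[0.016, -0.004, 0.184], [0, 0, 0]], [[0.016, -0.004, 0.184], [0, 0, 0]], [[0.016, -0.004, 0.184], [0, 0, 0]]]' | tail -6;  python3 -c "
from h import *
go([.556,.315,.088],np.pi/2-.135)"
```

```text
clock: 13.15
tcp_pos: [0.5589, 0.3151, 0.0943]
orientation: [2.37, 2.062, 0.002]
contact_force: [-0.8, -0.2, -1.6]
grip_width: 0.0136
gripper_force: 80.0
from [0.5589 0.3151 0.0943] shift [-0.0005 -0.0029  0.0063] turn [ 0.001 -0.001 -0.004] t 13.15
```

In the tool's units: 0.008 m / 0.25 = 0.032, 0.004 m / 0.25 = 0.016.

```bash
python3 drive.py '[[[0, 0, 0.016], [0, 0, 0]], [[0, 0, 0.032], [0, 0, 0]], [[0, 0, 0.032], [0, 0, 0]]]' | tail -6; python3 drive.py '[[[0, 0, 0], [0, 0, 0]], [[0, 0, 0], [0, 0, 0]], [[0, 0, -0.12], [0, 0, 0]], [[0, 0, -0.28], [0, 0, 0]], [[0, 0, -0.44], [0, 0, 0]]]' 0.035 | tail -6
```

```text
clock: 13.45
tcp_pos: [0.5584, 0.3153, 0.0853]
orientation: [2.369, 2.063, 0.0]
contact_force: [-0.2, -0.4, -2.5]
grip_width: 0.014
gripper_force: 80.2
clock: 13.95
tcp_pos: [0.5581, 0.3154, 0.1966]
orientation: [-2.369, -2.063, 0.001]
contact_force: [1.0, 0.4, 0.5]
grip_width: 0.0351
gripper_force: 0.0
```

```bash
python3 -c "
from h import *
go([.545,.064,.24],np.pi/2)"
```

```text
from [0.5581 0.3154 0.1966] shift [-0.2509  0.0215 -0.0434] turn [-0.001  0.    -0.138] t 13.95
```

In the tool's units: -0.225 m / 0.25 = -0.9, -0.18 m / 0.25 = -0.72, -0.138 rad / 6.2832 = -0.022.

```bash
python3 drive.py '[[[-0.16, 0.012, -0.1], [0, 0, -0.0048]], [[-0.34, 0.028, -0.176], [0, 0, -0.0095]], [[-0.528, 0.044, -0.176], [0, 0, -0.0143]], [[-0.72, 0.06, -0.176], [0, 0, -0.0191]], [[-0.9, 0.076, -0.176], [0, 0, -0.022]]]' 0.042 | tail -6;python3 -c "
from h import *
go([.545,.064,.15],np.pi/2)"
```

```text
clock: 14.45
tcp_pos: [0.5461, 0.0878, 0.2401]
orientation: [2.22, 2.221, 0.001]
contact_force: [0.9, -0.5, -0.1]
grip_width: 0.0424
gripper_force: 0.0
from [0.5461 0.0878 0.2401] shift [-0.0238 -0.0012  0.0901] turn [0.001 0.001 0.001] t 14.45
```

In the tool's units: 0.11 m / 0.25 = 0.44, 0.08 m / 0.25 = 0.32.

```bash
python3 drive.py '[[[-0.096, -0.004, 0.16], [0, 0, 0]], [[-0.096, -0.004, 0.32], [0, 0, 0]], [[-0.096, -0.004, 0.44], [0, 0, 0]], [[-0.096, -0.004, 0.44], [0, 0, 0]]]' | tail -6;python3 -c "
from h import *
go([.545,.064,.094],np.pi/2)"
```

```text
clock: 14.85
tcp_pos: [0.5429, 0.0651, 0.1263]
orientation: [-2.219, -2.219, 0.008]
contact_force: [-1.0, -0.9, -0.7]
grip_width: 0.0422
gripper_force: 0.0
from [0.5429 0.0651 0.1263] shift [-0.001   0.0023  0.0323] turn [-0.006  0.001 -0.   ] t 14.85
```

In the tool's units: 0.037 m / 0.25 = 0.148, 0.028 m / 0.25 = 0.112.

```bash
python3 drive.py '[[[0, 0.004, 0.06], [0, 0, 0]], [[0, 0.004, 0.112], [0, 0, 0]], [[0, 0.004, 0.148], [0, 0, 0]], [[0, 0.004, 0.148], [0, 0, 0]]]' | tail -6;python3 drive.py '[[[0, 0, 0], [0, 0, 0]], [[0, 0, 0], [0, 0, 0]], [[0, 0, 0], [0, 0, 0]], [[0, 0, 0], [0, 0, 0]]]' 0.005 80| tail -6
```

```text
clock: 15.25
tcp_pos: [0.5458, 0.066, 0.0916]
orientation: [-2.221, -2.221, 0.002]
contact_force: [-0.2, 0.2, 0.3]
grip_width: 0.0423
gripper_force: 0.0
clock: 15.65
tcp_pos: [0.5464, 0.0661, 0.0931]
orientation: [2.221, 2.221, 0.001]
contact_force: [-2.7, -0.1, 6.3]
grip_width: 0.0142
gripper_force: 79.8
```

In the tool's units: -0.17 m / 0.25 = -0.68, -0.15 m / 0.25 = -0.6.

```bash
python3 drive.py '[[[0, 0, -0.12], [0, 0, 0]], [[0, 0, -0.28], [0, 0, 0]], [[0, 0, -0.44], [0, 0, 0]], [[0, 0, -0.6], [0, 0, 0]], [[0, 0, -0.68], [0, 0, 0]]]' | tail -6;python3 drive.py '[[[0.16, -0.032, 0], [0, 0, 0]], [[0.32, -0.064, 0], [0, 0, 0]], [[0.48, -0.096, 0], [0, 0, 0]], [[0.64, -0.128, 0], [0, 0, 0]], [[0.64, -0.128, 0], [0, 0, 0]]]' | tail -6; python3 -c "
from h import *
im,d,c=savew('w7')"
```

```text
clock: 16.15
tcp_pos: [0.5474, 0.0663, 0.2659]
orientation: [2.219, 2.219, 0.006]
contact_force: [0.9, -0.2, -3.3]
grip_width: 0.0142
gripper_force: 79.0
clock: 16.65
tcp_pos: [0.5116, 0.2329, 0.2632]
orientation: [-2.209, -2.23, -0.006]
contact_force: [0.2, -0.6, -2.6]
grip_width: 0.0139
gripper_force: 78.9
```

View pics/w7.png

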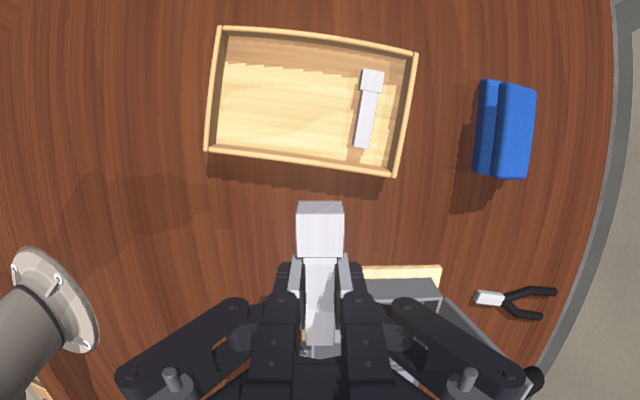

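The first dog lies in the tray, and the tray hasn't moved. Dog 2 is held. It goes in the middle of the tray.

```bash
python3 -c "
from h import *
go([.501,.323,.14],np.pi/2-.135)"
```

```text
from [0.5128 0.2295 0.2627] shift [ 0.0934 -0.0113  0.1228] turn [ 0.    -0.002  0.141] t 16.7
```

In the tool's units: 0.125 m / 0.25 = 0.5, 0.1 m / 0.25 = 0.4, 0.137 rad / 6.2832 = 0.0218.

```bash
python3 drive.py '[[[0.184, -0.02, 0.12], [0, 0, 0.0111]], [[0.368, -0.044, 0.24], [0, 0, 0.0218]], [[0.368, -0.044, 0.4], [0, 0, 0.0218]], [[0.368, -0.044, 0.5], [0, 0, 0.0218]], [[0.368, -0.044, 0.5], [0, 0, 0.0218]]]' | tail -6;  python3 -c "
from h import *
go([.501,.323,.086],np.pi/2-.135)"
```

```text
clock: 17.2
tcp_pos: [0.5018, 0.3151, 0.1333]
orientation: [-2.369, -2.064, 0.013]
contact_force: [-0.5, -0.4, -2.6]
grip_width: 0.014
gripper_force: 78.8
from [0.5018 0.3151 0.1333] shift [ 0.008  -0.0016  0.0472] turn [-0.005  0.006 -0.002] t 17.2
```

In the tool's units: 0.052 m / 0.25 = 0.208, 0.05 m / 0.25 = 0.2.

```bash
python3 drive.py '[[[0.012, 0, 0.08], [0, 0, 0]], [[0.02, -0.004, 0.152], [0, 0, 0]], [[0.02, -0.004, 0.2], [0, 0, 0]], [[0.02, -0.004, 0.208], [0, 0, 0]], [[0.02, -0.004, 0.208], [0, 0, 0]]]' | tail -6; python3 drive.py '[[[0, 0, 0], [0, 0, 0]], [[0, 0, 0], [0, 0, 0]]]'|tail -6
```

```text
clock: 17.7
tcp_pos: [0.5031, 0.3227, 0.0855]
orientation: [2.369, 2.064, -0.0]
contact_force: [-0.5, 0.9, -2.1]
grip_width: 0.0141
gripper_force: 78.9
clock: 17.9
tcp_pos: [0.5034, 0.3232, 0.0862]
orientation: [2.368, 2.064, 0.002]
contact_force: [0.4, -0.9, -2.0]
grip_width: 0.014
gripper_force: 78.9
```

In the tool's units: 0.002 m / 0.25 = 0.008.

```bash
python3 drive.py '[[[0, 0, 0.008], [0, 0, 0]], [[0, 0, 0.008], [0, 0, 0]]]' | tail -6; python3 drive.py '[[[0, 0, 0], [0, 0, 0]], [[0, 0, 0], [0, 0, 0]], [[0, 0, -0.12], [0, 0, 0]], [[0, 0, -0.28], [0, 0, 0]], [[0, 0, -0.44], [0, 0, 0]]]' 0.035 | tail -6; python3 -c "
from h import *
go([.611,.059,.24],np.pi/2)"
```

```text
clock: 18.1
tcp_pos: [0.503, 0.3229, 0.0835]
orientation: [2.368, 2.064, 0.0]
contact_force: [1.2, -0.2, -2.6]
grip_width: 0.0139
gripper_force: 78.9
clock: 18.6
tcp_pos: [0.5026, 0.323, 0.1945]
orientation: [-2.368, -2.064, 0.001]
contact_force: [0.5, 1.5, -0.5]
grip_width: 0.0346
gripper_force: 0.0
from [0.5026 0.323  0.1945] shift [-0.2468  0.1433 -0.0455] turn [-0.001  0.    -0.137] t 18.6
```

In the tool's units: -0.204 m / 0.25 = -0.816, -0.046 m / 0.25 = -0.184, -0.137 rad / 6.2832 = -0.0218.

```bash
python3 drive.py '[[[-0.148, 0.08, -0.12], [0, 0, -0.0048]], [[-0.312, 0.176, -0.184], [0, 0, -0.0095]], [[-0.48, 0.272, -0.184], [0, 0, -0.0143]], [[-0.648, 0.368, -0.184], [0, 0, -0.0191]], [[-0.816, 0.472, -0.184], [0, 0, -0.0218]]]' 0.046 | tail -6;python3 -c "
from h import *
go([.611,.059,.15],np.pi/2)"
```

```text
clock: 19.1
tcp_pos: [0.5925, 0.103, 0.2401]
orientation: [2.219, 2.222, 0.001]
contact_force: [1.0, 0.3, -0.1]
grip_width: 0.0459
gripper_force: 0.0
from [0.5925 0.103  0.2401] shift [-0.044   0.0184  0.0902] turn [0.001 0.    0.001] t 19.1
```

In the tool's units: 0.11 m / 0.25 = 0.44, 0.08 m / 0.25 = 0.32.

```bash
python3 drive.py '[[[-0.176, 0.072, 0], [0, 0, 0]], [[-0.176, 0.072, 0.16], [0, 0, 0]], [[-0.176, 0.072, 0.32], [0, 0, 0]], [[-0.176, 0.072, 0.44], [0, 0, 0]], [[-0.176, 0.072, 0.44], [0, 0, 0]]]' | tail -6;python3 -c "
from h import *
go([.611,.059,.094],np.pi/2)"
```

```text
clock: 19.6
tcp_pos: [0.6074, 0.0599, 0.1255]
orientation: [-2.218, -2.218, 0.009]
contact_force: [-0.5, -0.2, 0.3]
grip_width: 0.0461
gripper_force: 0.0
from [0.6074 0.0599 0.1255] shift [-0.0009  0.0038  0.0315] turn [-0.007  0.001  0.   ] t 19.6
```

In the tool's units: 0.036 m / 0.25 = 0.144, 0.028 m / 0.25 = 0.112.

```bash
python3 drive.py '[[[-0.004, 0.004, 0.06], [0, 0, 0]], [[-0.004, 0.004, 0.112], [0, 0, 0]], [[-0.004, 0.004, 0.144], [0, 0, 0]], [[-0.004, 0.004, 0.144], [0, 0, 0]]]' | tail -6;python3 drive.py '[[[0, 0, 0], [0, 0, 0]], [[0, 0, 0], [0, 0, 0]], [[0, 0, 0], [0, 0, 0]], [[0, 0, 0], [0, 0, 0]]]' 0.005 80| tail -6
```

```text
clock: 20.0
tcp_pos: [0.6062, 0.061, 0.0928]
orientation: [-2.215, -2.22, 0.012]
contact_force: [-15.2, -0.2, 1.0]
grip_width: 0.0455
gripper_force: 0.0
clock: 20.4
tcp_pos: [0.613, 0.0603, 0.0955]
orientation: [2.22, 2.219, 0.006]
contact_force: [0.4, 0.8, 6.0]
grip_width: 0.0143
gripper_force: 79.4
```

In the tool's units: -0.17 m / 0.25 = -0.68, -0.15 m / 0.25 = -0.6.

```bash
python3 drive.py '[[[0, -0.02, -0.12], [0, 0, 0]], [[0, -0.032, -0.28], [0, 0, 0]], [[0, -0.032, -0.44], [0, 0, 0]], [[0, -0.032, -0.6], [0, 0, 0]], [[0, -0.032, -0.68], [0, 0, 0]]]' | tail -6;python3 drive.py '[[[0.16, -0.08, 0], [0, 0, 0]], [[0.32, -0.16, 0], [0, 0, 0]], [[0.48, -0.24, 0], [0, 0, 0]], [[0.64, -0.32, 0], [0, 0, 0]], [[0.64, -0.32, 0], [0, 0, 0]]]' | tail -6; python3 -c "
from h import *
im,d,c=savew('w8')"
```

```text
clock: 20.9
tcp_pos: [0.6046, 0.0603, 0.2681]
orientation: [2.219, 2.218, 0.008]
contact_force: [2.2, -1.1, -1.7]
grip_width: 0.0136
gripper_force: 78.8
clock: 21.4
tcp_pos: [0.5193, 0.2273, 0.2651]
orientation: [-2.208, -2.231, -0.006]
contact_force: [0.3, 0.4, -2.1]
grip_width: 0.0135
gripper_force: 78.7
```

View pics/w8.png

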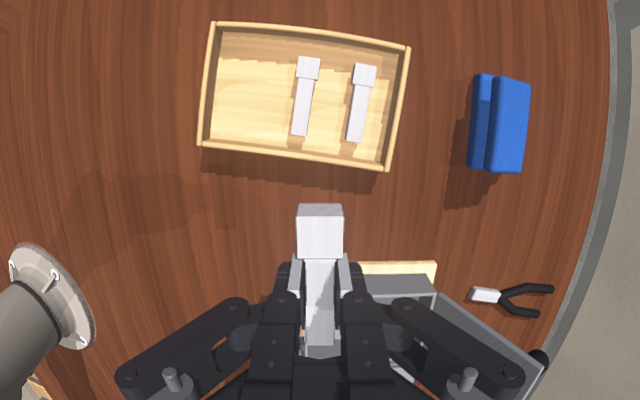

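Two dogs lie in the tray and the third is held. The tray corners are (212,22), (409,47), (199,145) and (387,170).

```bash
python3 -c "
from h import *
c=loadn('w8')[2];C,y=tray(c,((212,22),(409,47),(199,145),(387,170)))
p=C-.052*np.array([np.cos(y),np.sin(y)]);print(p)
go([.448,.33,.14],np.pi/2-.135)"
```

```text
tray corners [[0.4133, 0.3985], [0.6056, 0.3718], [0.3973, 0.2731], [0.588, 0.2473]] sides 0.194 0.192 0.126 0.126 centre [0.5011 0.3227] yaw -0.136
[0.4495393  0.32972593]
from [0.5214 0.2238 0.2647] shift [ 0.1065 -0.0728  0.1248] turn [ 0.001 -0.002  0.142] t 21.45
```

In the tool's units: 0.125 m / 0.25 = 0.5, 0.11 m / 0.25 = 0.44, 0.137 rad / 6.2832 = 0.0218.

```bash
python3 drive.py '[[[0.14, -0.092, 0.04], [0, 0, 0.0111]], [[0.28, -0.184, 0.16], [0, 0, 0.0218]], [[0.416, -0.28, 0.28], [0, 0, 0.0218]], [[0.416, -0.28, 0.44], [0, 0, 0.0218]], [[0.416, -0.28, 0.5], [0, 0, 0.0218]]]' | tail -6;  python3 -c "
from h import *
go([.449,.33,.086],np.pi/2-.135)"
```

```text
clock: 21.95
tcp_pos: [0.4518, 0.3228, 0.1355]
orientation: [2.367, 2.066, -0.007]
contact_force: [-0.2, -0.5, -2.4]
grip_width: 0.0142
gripper_force: 78.6
from [0.4518 0.3228 0.1355] shift [ 0.0069 -0.0036  0.0495] turn [-0.003  0.003 -0.001] t 21.95
```

In the tool's units: 0.053 m / 0.25 = 0.212, 0.05 m / 0.25 = 0.2.

```bash
python3 drive.py '[[[0.012, -0.004, 0.08], [0, 0, 0]], [[0.016, -0.008, 0.152], [0, 0, 0]], [[0.016, -0.008, 0.2], [0, 0, 0]], [[0.016, -0.008, 0.212], [0, 0, 0]], [[0.016, -0.008, 0.212], [0, 0, 0]]]' | tail -6; python3 drive.py '[[[0, 0, 0], [0, 0, 0]], [[0, 0, 0], [0, 0, 0]]]'|tail -6
```

```text
clock: 22.45
tcp_pos: [0.4529, 0.3271, 0.086]
orientation: [2.369, 2.061, 0.001]
contact_force: [-0.6, 0.3, -2.0]
grip_width: 0.0141
gripper_force: 78.6
clock: 22.65
tcp_pos: [0.4523, 0.3279, 0.086]
orientation: [2.369, 2.063, 0.002]
contact_force: [0.1, 0.1, -1.4]
grip_width: 0.0139
gripper_force: 78.7
```

In the tool's units: -0.12 m / 0.25 = -0.48, -0.07 m / 0.25 = -0.28.

```bash
python3 drive.py '[[[0, 0, 0.004], [0, 0, 0]], [[0, 0, 0.004], [0, 0, 0]], [[0, 0, -0.12], [0, 0, 0]], [[0, 0, -0.28], [0, 0, 0]], [[0, 0, -0.48], [0, 0, 0]]]' 0.035 | tail -6; python3 -c "
from h import *
go([.60,.15,.37],0)"
```

```text
clock: 23.15
tcp_pos: [0.4507, 0.3274, 0.2056]
orientation: [-2.367, -2.064, 0.005]
contact_force: [1.4, 0.1, -0.6]
grip_width: 0.0352
gripper_force: 0.0
from [0.4507 0.3274 0.2056] shift [-0.1558  0.1716 -0.1646] turn [-1.000e-03  3.000e-03  1.434e+00] t 23.15
```

In the tool's units: -0.164 m / 0.25 = -0.656, -0.13 m / 0.25 = -0.52, 0.7 rad / 6.2832 = 0.1114.

```bash
python3 drive.py '[[[0, 0, -0.14], [0, 0, 0.0223]], [[-0.04, 0.04, -0.28], [0, 0, 0.0446]], [[-0.12, 0.12, -0.4], [0, 0, 0.0668]], [[-0.2, 0.2, -0.52], [0, 0, 0.0891]], [[-0.28, 0.3, -0.656], [0, 0, 0.1114]]]' 0.06 | tail -6; python3 -c "
from h import *
go([.60,.15,.37],0)"
```

```text
clock: 23.65
tcp_pos: [0.5158, 0.2478, 0.3708]
orientation: [2.935, 1.121, -0.0]
contact_force: [1.2, 0.5, -0.2]
grip_width: 0.0599
gripper_force: 0.0
from [0.5158 0.2478 0.3708] shift [-0.0025  0.129   0.0008] turn [0.   0.   0.73] t 23.65
```

In the tool's units: 0.129 m / 0.25 = 0.516, 0.12 m / 0.25 = 0.48, 0.73 rad / 6.2832 = 0.1162.

```bash
python3 drive.py '[[[0, 0.12, 0], [0, 0, 0.0239]], [[0, 0.24, 0], [0, 0, 0.0477]], [[0, 0.36, 0], [0, 0, 0.0716]], [[0, 0.48, 0], [0, 0, 0.0955]], [[0, 0.516, 0], [0, 0, 0.1162]]]'  | tail -6; python3 drive.py '[[[0, 0, 0], [0, 0, 0]], [[0, 0, 0], [0, 0, 0]]]' | tail -6; python3 -c "
from h import *
savew('w9')
go([.60,.15,.37],0)"
```

```text
clock: 24.15
tcp_pos: [0.6046, 0.1489, 0.3692]
orientation: [3.14, -0.011, 0.001]
contact_force: [0.4, 0.9, -0.6]
grip_width: 0.06
gripper_force: 0.0
clock: 24.35
tcp_pos: [0.6021, 0.1536, 0.3694]
orientation: [-3.141, -0.013, 0.001]
contact_force: [0.2, 1.2, 0.2]
grip_width: 0.0601
gripper_force: 0.0
from [0.6019 0.154  0.3695] shift [-0.0019  0.004  -0.0005] turn [-0.001  0.     0.009] t 24.4
```

View pics/w9.png

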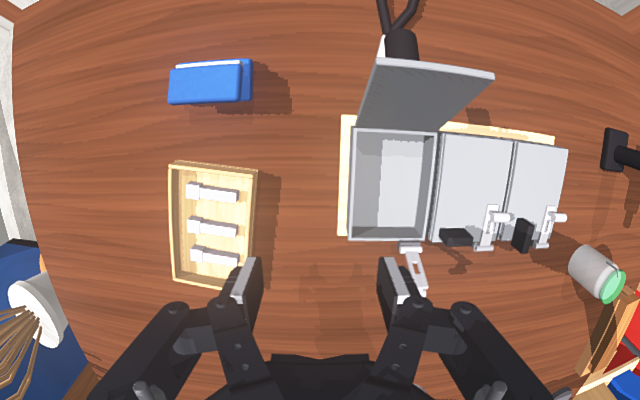

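The tray holds three dogs and the bin is empty. The lid's top edge runs (377,63)–(494,74), with the knob behind it at (402,42). I'll work out the lid angle from this.

Run:
```python
from h import *
c=loadn("w9")[2]
for (u,v),y in(((378,63),.112),((494,74),.004)):
    o,q=ray(c,u,v,True); p=o+q*(y-o[1])/q[1]; d=p-[.655,y,.057]; print(p.round(3),np.hypot(d[0],d[2]).round(3),np.arctan2(d[2],-d[0]).round(3))
o,q=ray(c,402,42,True); p=o+q*(.0855-o[1])/q[1];print("knob",p.round(3))
for th in(1.85,1.9,1.95,2.0):
    a=np.pi-np.arctan2(.033,.135)-th; print(th,np.round([.655+.139*np.cos(a),.057+.139*np.sin(a)],4))
```

```text
[0.718 0.112 0.206] 0.162 1.97
[0.723 0.004 0.191] 0.15 2.039
knob [0.742 0.086 0.175]
1.85 [0.7239 0.1777]
1.9 [0.7299 0.1741]
1.95 [0.7356 0.1702]
2.0 [0.7412 0.166 ]
```

In the tool's units: 0.138 m / 0.25 = 0.552, 0.09 m / 0.25 = 0.36, 0.009 rad / 6.2832 = 0.0014.

```bash
python3 -c "
from h import *
go([.742,.0855,.28],0)"; python3 drive.py '[[[0.18, 0.08, 0], [0, 0, 0.0014]], [[0.36, 0.18, 0], [0, 0, 0.0014]], [[0.552, 0.272, 0], [0, 0, 0.0014]], [[0.552, 0.272, 0.18], [0, 0, 0.0014]], [[0.552, 0.272, 0.36], [0, 0, 0.0014]]]' | tail -6; python3 -c "
from h import *
go([.742,.0855,.221],0)"
```

```text
from [0.6019 0.154  0.3695] shift [0.1395 0.0698 0.0895] turn [-0.001  0.     0.009] t 24.4
clock: 24.9
tcp_pos: [0.7428, 0.0851, 0.2795]
orientation: [-3.14, 0.006, -0.006]
contact_force: [-0.1, 0.6, -1.6]
grip_width: 0.0601
gripper_force: 0.0
from [0.7428 0.0851 0.2795] shift [-0.001  -0.0003  0.0585] turn [-0.001 -0.004 -0.004] t 24.9
```

```bash
python3 drive.py '[[[0, 0, 0.08], [0, 0, 0]], [[0, 0, 0.16], [0, 0, 0]], [[0, 0, 0.228], [0, 0, 0]], [[0, 0, 0.228], [0, 0, 0]]]'  | tail -6; python3 drive.py '[[[0, 0, 0], [0, 0, 0]], [[0, 0, 0], [0, 0, 0]], [[0, 0, 0], [0, 0, 0]], [[0, 0, 0], [0, 0, 0]]]' 0.015 50| tail -6
```

```text
clock: 25.3
tcp_pos: [0.7393, 0.0859, 0.2195]
orientation: [3.141, -0.004, -0.007]
contact_force: [-0.9, -0.5, -0.4]
grip_width: 0.0597
gripper_force: 0.0
clock: 25.7
tcp_pos: [0.7416, 0.0838, 0.2246]
orientation: [3.14, -0.01, 0.004]
contact_force: [-1.6, -4.0, 6.2]
grip_width: 0.0281
gripper_force: 49.7
```

In the tool's units: -0.1324 m / 0.25 = -0.5296, -0.1057 m / 0.25 = -0.4228.

```bash
python3 drive.py '[[[-0.0964, 0, -0.0552], [0, 0, 0]], [[-0.202, 0, -0.09], [0, 0, 0]], [[-0.3128, 0, -0.1032], [0, 0, 0]], [[-0.4228, 0, -0.094], [0, 0, 0]], [[-0.5296, 0, -0.0632], [0, 0, 0]]]'  | tail -6; python3 -c "
from h import *
go([.6032,.0855,.24],0)"
```

```text
clock: 26.2
tcp_pos: [0.6126, 0.085, 0.2437]
orientation: [-3.141, 0.011, -0.024]
contact_force: [7.8, -2.8, 2.9]
grip_width: 0.0283
gripper_force: 70.5
from [0.6126 0.085  0.2437] shift [-0.0094 -0.0004  0.0035] turn [-0.001 -0.015 -0.007] t 26.2
```

In the tool's units: 0.093 m / 0.25 = 0.372, -0.088 m / 0.25 = -0.352.

```bash
python3 drive.py '[[[-0.106, 0, 0.05], [0, 0, 0]], [[-0.196, 0, 0.12], [0, 0, 0]], [[-0.27, 0, 0.206], [0, 0, 0]], [[-0.324, 0, 0.302], [0, 0, 0]], [[-0.352, 0, 0.372], [0, 0, 0]]]'  | tail -6; python3 drive.py '[[[0, 0, 0.016], [0, 0, 0]], [[0, 0, 0.024], [0, 0, 0]], [[0, 0, 0.024], [0, 0, 0]]]'|tail -6
```

```text
clock: 26.7
tcp_pos: [0.5216, 0.086, 0.1462]
orientation: [-3.141, 0.009, -0.008]
contact_force: [2.5, -4.5, 3.7]
grip_width: 0.0288
gripper_force: 70.7
clock: 27.0
tcp_pos: [0.5198, 0.0861, 0.1394]
orientation: [3.141, -0.008, -0.003]
contact_force: [-3.5, -2.2, 1.1]
grip_width: 0.0282
gripper_force: 70.7
```

In the tool's units: 0.004 m / 0.25 = 0.016.

```bash
python3 drive.py '[[[0, 0, 0.016], [0, 0, 0]], [[0, 0, 0.016], [0, 0, 0]]]'|tail -6;  python3 drive.py '[[[0, 0, -0.016], [0, 0, 0]], [[0, 0, -0.016], [0, 0, 0]], [[0, 0, -0.16], [0, 0, 0]], [[-0.12, 0, -0.32], [0, 0, 0]], [[-0.24, 0, -0.4], [0, 0, 0]]]' 0.06|tail -6; python3 drive.py '[[[0, 0, 0], [0, 0, 0]], [[0, 0, 0], [0, 0, 0]]]' | tail -6; python3 -c "
from h import *
im,d,c=savew('w10')
cv2.imwrite('pics/w10c.png',cv2.resize(im[0:280,190:510],None,fx=2.1,fy=2.1))"
```

```text
clock: 27.2
tcp_pos: [0.5196, 0.0862, 0.1378]
orientation: [3.139, -0.009, -0.004]
contact_force: [-14.2, -5.4, 29.6]
grip_width: 0.0281
gripper_force: 73.9
clock: 27.7
tcp_pos: [0.4617, 0.0878, 0.238]
orientation: [-3.139, 0.008, -0.007]
contact_force: [0.4, 1.6, 1.0]
grip_width: 0.0601
gripper_force: 0.0
clock: 27.9
tcp_pos: [0.461, 0.0869, 0.2359]
orientation: [-3.141, 0.008, -0.004]
contact_force: [0.1, -0.2, -0.8]
grip_width: 0.0602
gripper_force: 0.0
```

View pics/w10c.png

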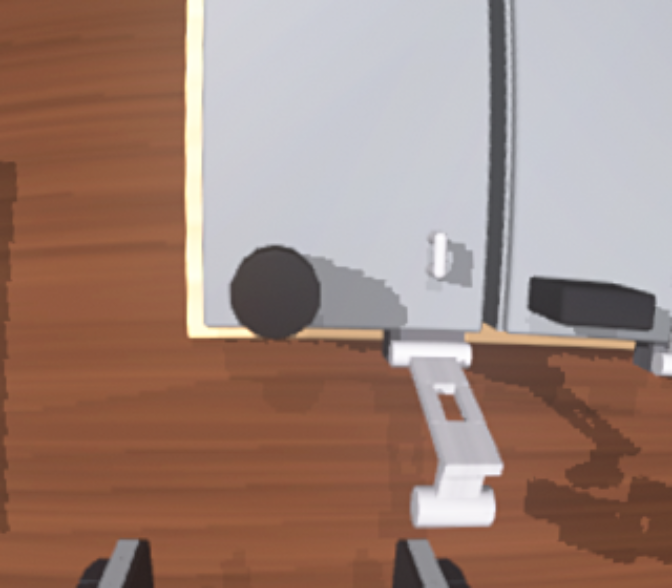

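The lid is shut and the staple shows at (440,255) in the crop. The hasp bar is at crop (453,507).

```bash
python3 -c "
from h import *
c=loadn('w10')[2]
for u,v in((190+413/2.1,507/2.1),(190+494/2.1,507/2.1)): print(plane(c,u,v,.11,True).round(4))
go([.448,.027,.164],0)"
```

```text
[0.4514 0.0401 0.11  ]
[0.4506 0.0108 0.11  ]
from [0.4612 0.0868 0.2352] shift [-0.0129  0.0599  0.0712] turn [-0.    -0.001 -0.005] t 27.95
```

In the tool's units: 0.071 m / 0.25 = 0.284, 0.061 m / 0.25 = 0.244.

```bash
python3 drive.py '[[[-0.02, 0.12, 0], [0, 0, 0]], [[-0.048, 0.244, 0], [0, 0, 0]], [[-0.048, 0.244, 0.12], [0, 0, 0]], [[-0.048, 0.244, 0.22], [0, 0, 0]], [[-0.048, 0.244, 0.284], [0, 0, 0]]]' 0.05|tail -6; python3 drive.py '[[[0, 0, 0], [0, 0, 0]], [[0, 0, 0], [0, 0, 0]], [[0, 0, 0], [0, 0, 0]], [[0, 0, 0], [0, 0, 0]]]' 0.015 30| tail -6
```

```text
clock: 28.45
tcp_pos: [0.4481, 0.0252, 0.1616]
orientation: [-3.141, 0.01, 0.005]
contact_force: [0.2, 0.2, -0.0]
grip_width: 0.0501
gripper_force: 0.0
clock: 28.85
tcp_pos: [0.4493, 0.0274, 0.1645]
orientation: [-3.139, 0.006, -0.003]
contact_force: [2.7, 6.4, -10.6]
grip_width: 0.0251
gripper_force: 30.3
```

In the tool's units: 0.068 m / 0.25 = 0.272, 0.0498 m / 0.25 = 0.1992.

```bash
python3 drive.py '[[[0.0572, 0, -0.0492], [0, 0, 0]], [[0.1252, 0, -0.0788], [0, 0, 0]], [[0.1992, 0, -0.0872], [0, 0, 0]], [[0.272, 0, -0.0736], [0, 0, 0]]]' - 35|tail -6; python3 drive.py '[[[0.066, 0, 0.0344], [0, 0, 0]], [[0.1164, 0, 0.0828], [0, 0, 0]], [[0.148, 0, 0.138], [0, 0, 0]], [[0.152, 0, 0.158], [0, 0, 0]], [[0.152, 0, 0.158], [0, 0, 0]]]' | tail -6
```

```text
clock: 29.25
tcp_pos: [0.515, 0.0268, 0.1825]
orientation: [-3.141, 0.006, 0.007]
contact_force: [-6.6, 5.5, -5.8]
grip_width: 0.0247
gripper_force: 37.3
clock: 29.75
tcp_pos: [0.5554, 0.0266, 0.1459]
orientation: [-3.141, 0.007, -0.003]
contact_force: [-7.0, 1.3, 18.7]
grip_width: 0.0253
gripper_force: 41.8
```

```bash
python3 drive.py '[[[0, 0, -0.016], [0, 0, 0]], [[0, 0, -0.016], [0, 0, 0]], [[0, 0, -0.12], [0, 0, 0]], [[0, 0, -0.28], [0, 0, 0]], [[-0.16, 0, -0.4], [0, 0, 0]]]' 0.05|tail -6;  python3 drive.py '[[[-0.12, -0.08, -0.12], [0, 0, 0]], [[-0.12, -0.08, -0.12], [0, 0, 0]], [[-0.12, -0.08, -0.12], [0, 0, 0]]]' | tail -6; python3 -c "
from h import *
im,d,c=savew('w11')
k=cv2.resize(im[20:240,130:530],None,fx=1.9,fy=1.9);cv2.imwrite('pics/w11c.png',k)"
```

```text
clock: 30.25
tcp_pos: [0.5183, 0.0255, 0.2456]
orientation: [-3.14, 0.011, -0.009]
contact_force: [-1.1, 0.2, 1.3]
grip_width: 0.0498
gripper_force: 0.0
clock: 30.55
tcp_pos: [0.4846, 0.0456, 0.2741]
orientation: [3.141, -0.007, 0.004]
contact_force: [0.5, -1.3, -0.3]
grip_width: 0.0498
gripper_force: 0.0
```

View pics/w11c.png

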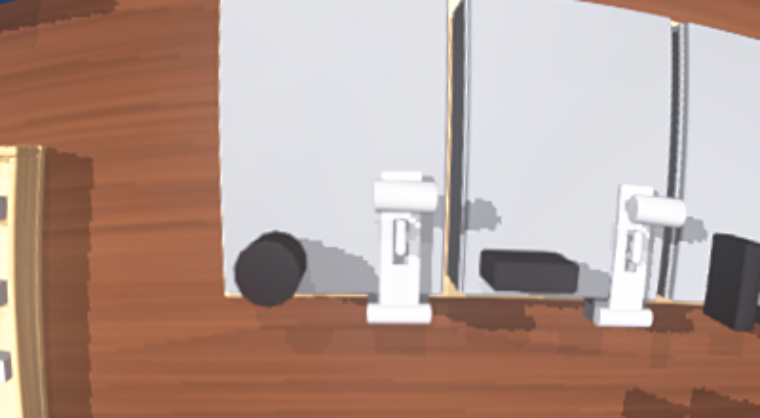

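The hasp lies over the staple, which shows in the slot at (400,240). I'll check that it lies flat by depth, against the untouched neighbour.

Run:
```python
from h import *
im,d,c=loadn("w11"); R=c["R"]
def P(u,v):
    o,q=ray(c,u,v,True); return o+q*d[int(round(v)),int(round(u))]/(R@q)[2]
for n,L in(("round",[(405,176),(405,196),(405,280),(385,215),(416,225)]),("bar",[(637,190),(658,211),(628,290),(630,215)])):
    for u,v in L: print(n,P(130+u/1.9,20+v/1.9).round(4))
im2,d2,c2=grab("scene");
```

```text
round [0.5607 0.025  0.0684]
round [0.5532 0.0271 0.0975]
round [0.5116 0.0247 0.0704]
round [0.5425 0.0343 0.0703]
round [0.5379 0.0198 0.0701]
bar [ 0.5594 -0.0911  0.0701]
bar [ 0.5518 -0.0883  0.099 ]
bar [ 0.5082 -0.0907  0.07  ]
bar [ 0.5483 -0.0777  0.091 ]
```

```bash
python3 -c "
from bench import r, workorder, grab_frame, camera_info
print(workorder.hand_in())"
```

```text
the job is handed in; nothing more can be done
None
```

The job is handed in: all three dogs are in the wooden tray, and the round-knob lid is shut with its hasp flat over the staple; the other two compartments were left untouched.

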